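# Release the cam clamp on a fingerboard blank

### The job

Of the two ratchet cam clamps on the luthier's bench, release the one that holds the long, flat fingerboard blank (not the one holding the short, tall block). Lift its pawl clear of the toothed wheel and throw it right over, so that it stays up by itself; then swing the lever backward, clockwise seen from above, at least a quarter turn. Do not force the wheel against the pawl, and leave the other clamp locked, its pawl down.

Things in the scene. Friction and masses are not known exactly. Their poses are not given: they have to be found in the camera images.
- clamp: Clamp to release: plywood base 235 x 250 x 20 mm, flat steel toothed wheel (diameter 114, tops at z 43), wooden cam under it pressing a dark 220 x 50 x 14 blank to a fence. A like clamp 0.4 m to its left or right holds a pale 55 x 50 x 40 block. Origin: bench top under the wheel's upright axis; z up, x to the blank, y to the pawl. Pawl hinge line: along x, through y 105, z 55 mm.
- pawl_pin (a point): Centre of the pawl's T-grip: steel cross pin 14 mm thick, 32 mm long along clamp x, ends free, on a stem 12 x 7 mm standing 36 mm above the pawl bar. Pawl down: clamp x 0, y 55, z 95 mm, i.e. 50 mm inward of and 40 mm above the hinge line; circles it at 64 mm as the pawl swings. The bar reaches inward over the wheel; its tooth drops between the wheel's teeth.
- wheel_knob (a point): Lever's upright round wooden knob, 20 mm thick, z 60 to 105 mm; this point is on its axis at z 88. The lever is a flat arm over the wheel (top at z 55); the knob is 100 mm from the wheel's axis. At wheel value w it lies in direction -80 degrees - w from clamp x (counter-clockwise positive): near clamp -y at the start, swinging towards -x.
- wheel (a joint): Toothed wheel with cam and lever of the clamp to release, rad. Starts between -0.1 and 0, grows as it turns backward (clockwise from above); stops at -0.15 and 1.95. Blocked just past 0 while the pawl is down. Turns with light friction (under 2 N at the knob) and stays where it is left.
- pawl (a joint): Pawl of the clamp to release, rad: 0 = down between the teeth, grows as the grip rises and swings over outward, away from the wheel (to clamp +y); stop at 2.3. 60 to 130 g, free hinge along clamp x, no spring: let go below about 1.1 it falls back, beyond about 1.2 it falls outward to its stop and stays.
- other_pawl (a joint): Pawl of the other clamp (the one with the short block), rad; 0 = down, locked. To be left down.

How it is judged (in metres and radians):
On the way, in this order (a step that is already met when the one before it is completed fails the run):
1. the pawl is thrown over (beyond 1.3 rad) with the wheel not yet turned back (value of joint pawl above 1.3 rad and value of joint wheel below 0.3 rad), for 0.2 s.
2. the lever is swung backward to a wheel value beyond 1.35 rad (value of joint wheel above 1.35 rad), for 0.2 s.
At the end, for the whole second after the job is handed in: The released clamp's pawl stands thrown over (pawl above 1.3 rad), its lever is turned back about a quarter turn or more and at rest (wheel above 1.35 rad, slower than 0.05 rad/s), and the other clamp's pawl is down (below 0.3 rad) (value of joint pawl above 1.3 rad and value of joint wheel above 1.35 rad and velocity of joint wheel between -0.05 and 0.05 rad/s and value of joint other_pawl below 0.3 rad); the robot touches nothing.
It fails at once if the wheel is forced backward (beyond 0.3 rad) against the lowered pawl (below 0.5 rad) (value of joint wheel above 0.3 rad and value of joint pawl below 0.5 rad).
It fails at once if the other clamp's pawl is lifted beyond 0.3 rad (value of joint other_pawl above 0.3 rad).
It also fails if it takes over 48 s, if anything falls off the work surface, if the arm or the gripper's body presses on something with over 40 N, if the wrist force passes 120 N, or if a joint passes its speed limit or range.

### The arm

A 7-joint arm with a two-finger parallel gripper is mounted at the origin on the work surface. World frame = base frame: x ahead of the robot, y to its left, z up, the work surface at z = 0. Lengths are in mm, angles in rad, forces in N, time in s.
With the tool pointing down it reaches from about 400 to 875 mm from the base axis. Payload 4.4 kg.
Tool frame: the origin (TCP) lies where the fingers leave the gripper's body, on its centre line; the fingertips stand 73 mm ahead of it and the grasp point (between the pads) lies 54 mm ahead of it; z points along the fingers, y is the line along which they close (so a half turn about z gives the same grasp; the last joint's range is limited). The gripper opens to 85 mm and grips with 20 to 120 N. Pads are 22 mm wide; open, the fingers measure 114 mm over their backs; the gripper's body (76 mm by 85 mm) begins 54 mm behind the grasp point. The pads swing forward as they close: fully open they stand 13 mm farther back than shut.
Start: joints at [1.279, 0.628, 0.038, 1.517, -0.027, 0.996, -0.02], TCP at [145.55, -633.508, 303.913] pointing down, gripper open.
Joint ranges: [-3.06, 3.06], [-0.37, 2.12], [-1.25, 1.32], [0.18, 2.47], [-1.1, 4.24], [0.23, 1.98], [-2.94, 2.94]. Speed limits (rad/s): [2.57, 2.57, 3.14, 3.14, 3.14, 3.14, 3.14].

### API

Orientations are given as [roll, pitch, yaw] about the fixed x, y, z axes, in that order (R = Rz(yaw) Ry(pitch) Rx(roll)).
In Python, from cell import ctrl gives the robot as it stands.
- The arm moves only by the tool send_rows, never from a script. Its argument "rows" is a list that holds one entry, the list of rows, each a list of 6 numbers: the shift along the tool's x, y, z in cm, then the turn, a rotation vector about the tool's x, y, z in rad. In form: [[[tx, ty, tz, wx, wy, wz], ...]]. A call has 1 to 10 rows; each row is the pose to reach, as a shift and turn from the pose commanded when the call began, along the tool's axes at that moment; what a row does not reach only later rows make up. A row lasts 1/10 s, in which the tool goes at most 50 mm and 8.59 degrees, less where a joint would pass 70% of its speed; a pose out of reach is approached as far as the arm can. A call with a gripper value outside its range is refused whole. "grip" is the closure in counts, from 0 (fully open) to 255 (shut), set as the call begins (left out, the last holds). The fingers move at their own pace and stop on an object; the grip force is fixed at half the most. Time passes only in rows, so rows that repeat a pose let the fingers close. It gives the time, the measured TCP pose, the force, the opening and the grip force at its end, in the units of the state.
- ctrl.read_state(): the state, without advancing time (a new reading comes with each control period).
- ctrl.get_image(name): name is "side" or "top" or "wrist"; returns a dict with "pixels" (384x512x3 uint8, red, green, blue), "fx", "fy", "cx", "cy" (pixels), "extrinsics" (4x4, takes a point from camera to world coordinates); the wrist camera has in their place "mount" (4x4, takes a point from camera to tool coordinates, whose origin is the TCP and whose axes are the flange's). Camera axes: x right, y up, looking along -z (the intrinsics and any distortion apply to the point x, -y, -z); pixel columns grow to the right and rows downward; lengths in mm; the calibration is good to about 2 mm. A picture is of the moment at which its call begins: read the wrist's pose just before it. There is no depth.
- ctrl.finish_job(): hands the job in; it is judged then, once.
The state is a dict: "clock": time; "qpos": joint angles; "qd": joint speeds; "tau": joint torques, N m; "eef_pos": TCP position; "tool_rot": TCP orientation; "force": force on the tool from outside, world axes, zero at the start; "torque": the same for the moment, N m; "width": finger opening in mm; "gripper_force": force on a finger pad.
Only numpy, scipy, OpenCV 4.12 (cv2) and the standard library are available. Lean on these libraries where they do the work, as an engineer would, in place of code of your own. Each camera call takes 0.05 s, during which the arm holds its last target. There are 200 camera calls.

## Working session

There is one attempt and no reset: what is moved stays moved. The work goes in short steps, Python scripts to look and compute and a tool call to move; the robot and the scene stay as the last step left them, time stands still between calls to the robot, and variables do not carry over. Pictures are saved under pics/ and viewed, at most 10 in all, crops included, and the job is handed in when it is done.

Besides the shell and the picture viewer there is one more tool, called after "Emit:" as a command line: name --argument value ..., lists and objects as JSON in quotes. send_rows: Moves the arm, as the interface text tells. Its arguments: {"type":"object","properties":{"rows":{"type":"array","items":{"type":"array","items":{"type":"array","items":{"type":"number"}}}},"grip":{"type":"number"}},"required":["rows"]}

```bash
mkdir -p pics; cat > h.py <<'E'
import numpy as np, cv2
from cell import ctrl
from scipy.spatial.transform import Rotation as R
def snap(name,fn):
    s=ctrl.read_state(); im=ctrl.get_image(name)
    cv2.imwrite('pics/'+fn,cv2.cvtColor(im['pixels'],cv2.COLOR_RGB2BGR))
    if 'mount' in im:
        T=np.eye(4); T[:3,:3]=R.from_euler('xyz',s['tool_rot']).as_matrix(); T[:3,3]=s['eef_pos']
        E=T@np.array(im['mount'])
    else: E=np.array(im['extrinsics'])
    np.savez('pics/'+fn+'.npz',E=E,k=[im['fx'],im['fy'],im['cx'],im['cy']])
    return im
def pt(fn,u,v,z):
    d=np.load('pics/'+fn+'.npz');E=d['E'];fx,fy,cx,cy=d['k']
    r=E[:3,:3]@np.array([(u-cx)/fx,-(v-cy)/fy,-1]); o=E[:3,3]
    return o+r*(z-o[2])/r[2]
def proj(fn,p):
    d=np.load('pics/'+fn+'.npz');E=d['E'];fx,fy,cx,cy=d['k']
    q=E[:3,:3].T@(np.array(p)-E[:3,3]); return cx-fx*q[0]/q[2], cy+fy*q[1]/q[2]
E
python3 - <<'E'
from h import *
a=snap('top','t1.png')
b=snap('wrist','w1.png')
print({k:v for k,v in a.items() if k!='pixels'},[k for k in b]); print(ctrl.read_state())
x=np.vstack([cv2.imread('pics/t1.png'),])
cv2.imwrite('pics/t1b.png',cv2.resize(x,(800,600)))
E
```

```text
{'fx': 499.95090401322597, 'fy': 499.95090401322597, 'cx': 264.3762568201904, 'cy': 198.2066942165666, 'extrinsics': array([[ 5.09397506e-02,  9.75723202e-01, -2.13000878e-01,
         3.11261689e+02],
       [-9.98701463e-01,  4.96122125e-02, -1.15765562e-02,
        -3.95136906e+00],
       [-7.28069678e-04,  2.13313995e-01,  9.76983423e-01,
         1.24155909e+03],
       [ 0.00000000e+00,  0.00000000e+00,  0.00000000e+00,
         1.00000000e+00]])} ['pixels', 'fx', 'fy', 'cx', 'cy', 'mount']
{'clock': 0.1, 'qpos': array([ 1.2792125 ,  0.6292505 ,  0.03843108,  1.51827679, -0.02698609,
        0.99632344, -0.02002392]), 'qd': array([-0.00130561, -0.00204235,  0.00030301, -0.00341429,  0.00082282,
       -0.00060099, -0.0002086 ]), 'tau': array([ 2.74883139e-03, -5.64536154e+01,  1.23108655e+00, -1.93974406e+01,
        1.15714862e-02,  5.38342923e-03, -6.47601269e-06]), 'eef_pos': array([ 145.45045936, -633.05873233,  303.07992689]), 'tool_rot': array([-3.13985228e+00,  2.15191733e-05,  2.25778359e-01]), 'force': array([-0.62004916, -0.71958915, -0.54757722]), 'torque': array([-0.02541829,  0.01524604, -0.01189052]), 'gripper_force': 0.0, 'width': 85.35689618353975}
```

View pics/t1b.png

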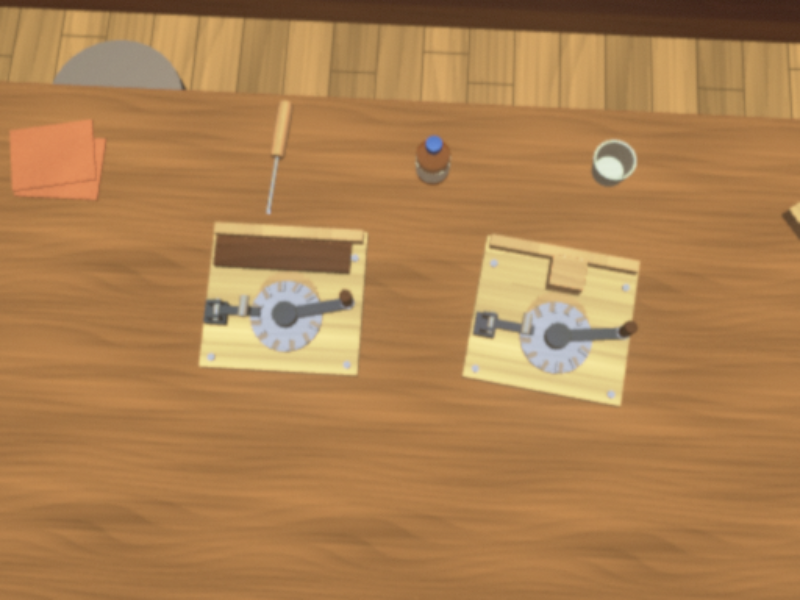

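The left clamp holds the dark blank. In the 800 px view, the hub is at (285,314), the T-grip at (243,306), the knob top at (346,298) and the hinge at (217,312).

```bash
python3 - <<'E'
from h import *
s=.64
for n,u,v,z in [('hub',285,314,60),('pin',243,306,100),('knob',346,297,105),('hinge',217,312,60),('bl',201,366,20),('br',357,374,20),('tr',366,240,20),('o_hub',557,336,60),('o_pin',528,323,100)]:
    print(n,pt('t1.png',u*s,v*s,z).round(1))
E
python3 - <<'E'
from h import *
snap('side','s1.png'); x=cv2.imread('pics/s1.png'); cv2.imwrite('pics/s1b.png',cv2.resize(x,(800,600)))
E
```

```text
hub [552.  207.5  60. ]
pin [552.9 264.3 100. ]
knob [573.4 110.6 105. ]
hinge [549.8 312.9  60. ]
bl [469.9 339.7  20. ]
br [469.7  93.3  20. ]
tr [690.   93.2  20. ]
o_hub [ 538.8 -212.9   60. ]
o_pin [ 548.6 -162.5  100. ]
```

View pics/s1b.png

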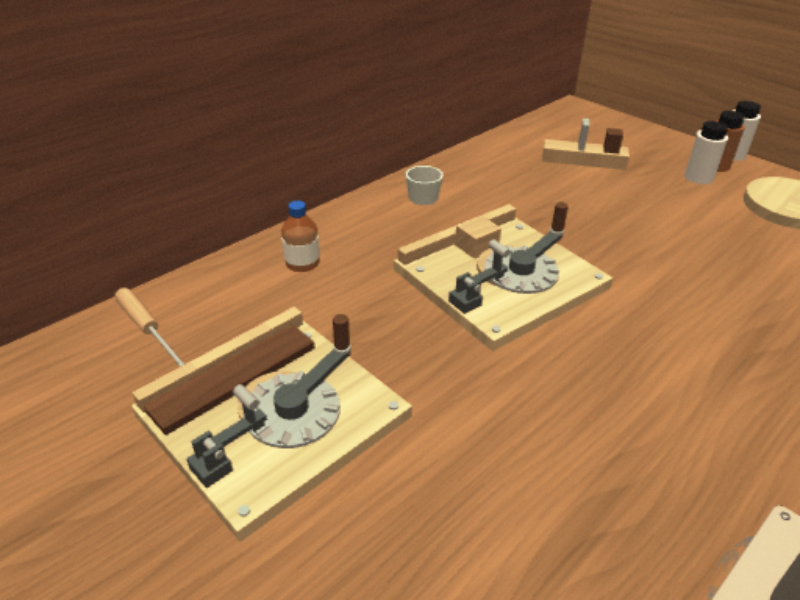

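```bash
cat >> h.py <<'E'
def rel(p,yaw,s=None):
    s=s or ctrl.read_state(); A=R.from_euler('xyz',s['tool_rot']); B=R.from_euler('xyz',[np.pi,0,yaw])
    return (A.inv().apply(np.array(p)-s['eef_pos'])/10).round(2).tolist()+(A.inv()*B).as_rotvec().round(3).tolist()
E
python3 -c "
from h import *
print(rel([470,-200,300],1.0))"
```

```text
[41.33, -34.95, 0.37, -0.001, -0.001, -0.774]
```

Emit:
send_rows --rows '[[[41.3, -35, 0.4, 0, 0, -0.77], [41.3, -35, 0.4, 0, 0, -0.77], [41.3, -35, 0.4, 0, 0, -0.77], [41.3, -35, 0.4, 0, 0, -0.77], [41.3, -35, 0.4, 0, 0, -0.77], [41.3, -35, 0.4, 0, 0, -0.77], [41.3, -35, 0.4, 0, 0, -0.77], [41.3, -35, 0.4, 0, 0, -0.77], [41.3, -35, 0.4, 0, 0, -0.77], [41.3, -35, 0.4, 0, 0, -0.77]]]' --grip 0

```text
clock: 1.15
eef_pos: [445.7, -231.4, 300.3]
tool_rot: [3.141, 0.0, 0.995]
force: [1.9, 0.4, 0.1]
width: 85.4
gripper_force: 0.0
```

```bash
python3 -c "
from h import *
print(ctrl.read_state()['eef_pos'],rel([552,235,240],1.571))"
```

```text
[ 445.74318116 -231.40417598  300.25930068] [44.91, -16.46, 6.02, 0.0, 0.0, -0.576]
```

Emit:
send_rows --rows '[[[44.9, -16.5, 6, 0, 0, -0.576], [44.9, -16.5, 6, 0, 0, -0.576], [44.9, -16.5, 6, 0, 0, -0.576], [44.9, -16.5, 6, 0, 0, -0.576], [44.9, -16.5, 6, 0, 0, -0.576], [44.9, -16.5, 6, 0, 0, -0.576], [44.9, -16.5, 6, 0, 0, -0.576], [44.9, -16.5, 6, 0, 0, -0.576], [44.9, -16.5, 6, 0, 0, -0.576], [44.9, -16.5, 6, 0, 0, -0.576]]]'

```text
clock: 2.15
eef_pos: [550.4, 238.1, 239.7]
tool_rot: [-3.141, -0.002, 1.575]
force: [0.2, 0.8, 0.6]
width: 85.5
gripper_force: 0.0
```

Emit:
send_rows --rows '[[[0, 0, 0, 0, 0, 0], [0, 0, 0, 0, 0, 0], [0, 0, 0, 0, 0, 0]]]'

```text
clock: 2.45
eef_pos: [550.7, 231.6, 240.0]
tool_rot: [-3.141, 0.002, 1.57]
force: [-0.2, -0.6, 0.6]
width: 85.1
gripper_force: 0.0
```

```bash
python3 - <<'E'
from h import *
snap('wrist','w2.png');x=cv2.imread('pics/w2.png'); cv2.imwrite('pics/w2b.png',cv2.resize(x,(800,600)))
s=ctrl.read_state();print(s['eef_pos'],s['tool_rot'])
for p in [(552,263,102),(552,312.5,60),(552,207.5,57)]: print(np.array(proj('w2.png',p))/.64)
E
```

```text
[550.83594724 231.39930877 240.18177753] [-3.14136404e+00  1.51829470e-03  1.56938772e+00]
[400.28385742 251.26922245]
[399.81976558 121.51964636]
[399.67614994 342.44769818]
```

View pics/w2b.png

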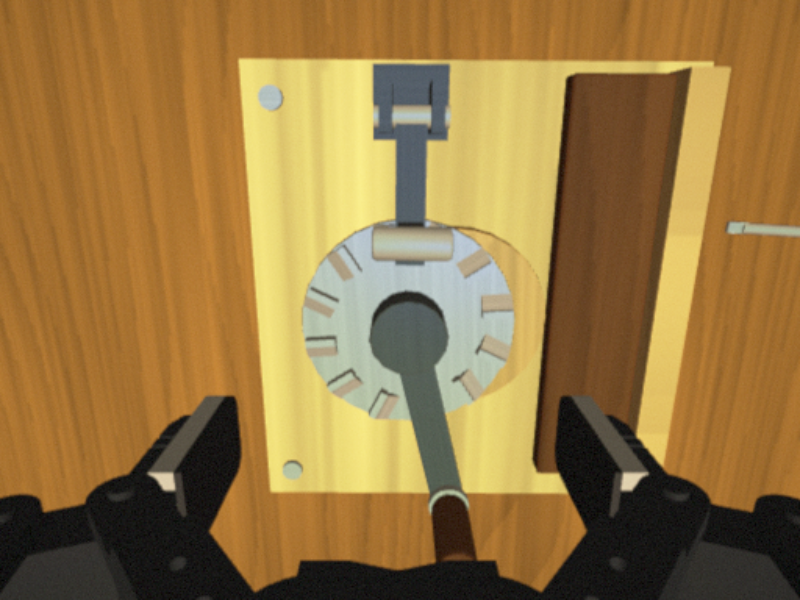

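The wrist view shows the pin centre at (412,243), the hinge pin at (412,115) and the hub at (408,333), all aligned with the tool.

```bash
python3 - <<'E'
from h import *
for u,v,z in [(412,243,98),(412,115,58),(408,333,60),(450,500,80)]: print(pt('w2.png',u*.64,v*.64,z).round(1))
p=pt('w2.png',412*.64,243*.64,98)
print(rel([p[0],p[1],240],np.pi/2), rel([p[0],p[1],95+54],np.pi/2))
E
```

```text
[556.7 265.5  98. ]
[557.4 315.3  58. ]
[556.1 213.6  60. ]
[577.2 131.9  80. ]
[3.41, 0.58, 0.01, -0.0, 0.002, -0.001] [3.43, 0.58, 9.11, -0.0, 0.002, -0.001]
```

Emit:
send_rows --rows '[[[3.4, 0.5, 0, 0, 0, 0], [3.4, 0.5, 2.5, 0, 0, 0], [3.4, 0.5, 5, 0, 0, 0], [3.4, 0.5, 7, 0, 0, 0], [3.4, 0.5, 8.5, 0, 0, 0], [3.4, 0.5, 9.5, 0, 0, 0], [3.4, 0.5, 9.5, 0, 0, 0], [3.4, 0.5, 9.5, 0, 0, 0]]]' --grip 60

```text
clock: 3.3
eef_pos: [556.1, 267.4, 145.8]
tool_rot: [3.141, -0.0, 1.571]
force: [0.9, 0.7, 0.9]
width: 65.4
gripper_force: 0.0
```

```bash
python3 - <<'E'
from h import *
snap('wrist','w3.png');x=cv2.imread('pics/w3.png'); cv2.imwrite('pics/w3b.png',cv2.resize(x,(800,600)))
snap('side','s3.png')
s=ctrl.read_state();print(s['eef_pos'],s['width'],s['force'])
E
```

```text
[556.25360234 267.72095424 146.27634025] 65.24779768223169 [-0.66004634  0.39290464 -0.19710011]
```

View pics/w3b.png

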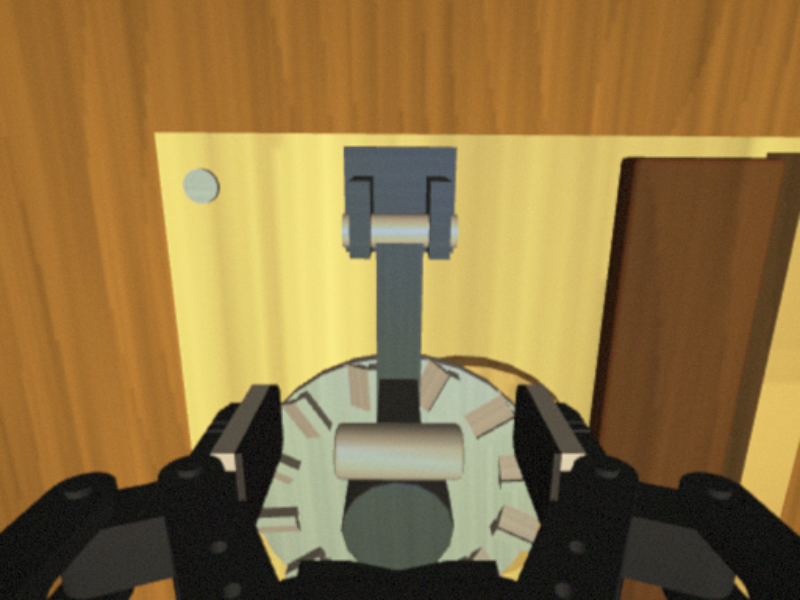

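The pin (335–463, row 451) sits centred between the pads (283…515). I'll close the gripper.

Emit:
send_rows --rows '[[[0, 0, 0, 0, 0, 0], [0, 0, 0, 0, 0, 0], [0, 0, 0, 0, 0, 0], [0, 0, 0, 0, 0, 0], [0, 0, 0, 0, 0, 0], [0, 0, 0, 0, 0, 0], [0, 0, 0, 0, 0, 0], [0, 0, 0, 0, 0, 0]]]' --grip 255

```text
clock: 4.2
eef_pos: [556.3, 267.6, 146.0]
tool_rot: [3.14, -0.0, 1.572]
force: [1.0, -0.5, 5.7]
width: 30.5
gripper_force: 59.1
```

```bash
python3 - <<'E'
from h import *
for v in (445,451,457): print(pt('w3.png',399*.64,v*.64,98).round(1))
print(pt('w3.png',399*.64,230*.64,58).round(1))
# arc offsets from grip: tool x = world y, tool z = -world z
for a in np.arange(0,1.65,.1):
    t=np.pi-np.arctan2(40,50); r=np.hypot(50,40)
    print(a.round(2), ((r*np.cos(t-a)+50)/10).round(2), (-(r*np.sin(t-a)-40)/10).round(2))
E
```

```text
[556.7 268.2  98. ]
[556.7 266.5  98. ]
[556.7 264.8  98. ]
[556.8 315.4  58. ]
0.0 0.0 0.0
0.1 0.42 -0.48
0.2 0.89 -0.91
0.3 1.41 -1.3
0.4 1.95 -1.63
0.5 2.53 -1.91
0.6 3.13 -2.12
0.7 3.75 -2.28
0.8 4.39 -2.37
0.9 5.03 -2.4
1.0 5.66 -2.37
1.1 6.3 -2.27
1.2 6.92 -2.11
1.3 7.52 -1.89
1.4 8.09 -1.61
1.5 8.64 -1.27
1.6 9.14 -0.88
```

Gripped at a width of about 31 mm. Next I'll follow the arc.

Emit:
send_rows --rows '[[[0.42, 0, -0.48, 0, 0, 0], [0.89, 0, -0.91, 0, 0, 0], [1.41, 0, -1.3, 0, 0, 0], [1.95, 0, -1.63, 0, 0, 0], [2.53, 0, -1.91, 0, 0, 0], [3.13, 0, -2.12, 0, 0, 0], [3.13, 0, -2.12, 0, 0, 0]]]'

```text
clock: 4.9
eef_pos: [556.4, 296.2, 166.0]
tool_rot: [-3.142, 0.005, 1.57]
force: [3.4, -5.8, -3.7]
width: 30.7
gripper_force: 59.5
```

Emit:
send_rows --rows '[[[0.62, 0, -0.16, 0, 0, 0], [1.26, 0, -0.25, 0, 0, 0], [1.9, 0, -0.28, 0, 0, 0], [2.53, 0, -0.25, 0, 0, 0], [3.17, 0, -0.15, 0, 0, 0], [3.79, 0, 0.01, 0, 0, 0], [4.39, 0, 0.23, 0, 0, 0], [4.96, 0, 0.51, 0, 0, 0], [5.51, 0, 0.85, 0, 0, 0], [5.51, 0, 0.85, 0, 0, 0]]]'

```text
clock: 5.9
eef_pos: [556.7, 353.3, 158.3]
tool_rot: [3.14, 0.002, 1.572]
force: [3.7, -3.9, 4.1]
width: 30.3
gripper_force: 59.2
```

```bash
python3 - <<'E'
from h import *
snap('side','s4.png');x=cv2.imread('pics/s4.png'); cv2.imwrite('pics/s4b.png',cv2.resize(x,(800,600)))
E
```

```text
(no output)
```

View pics/s4b.png

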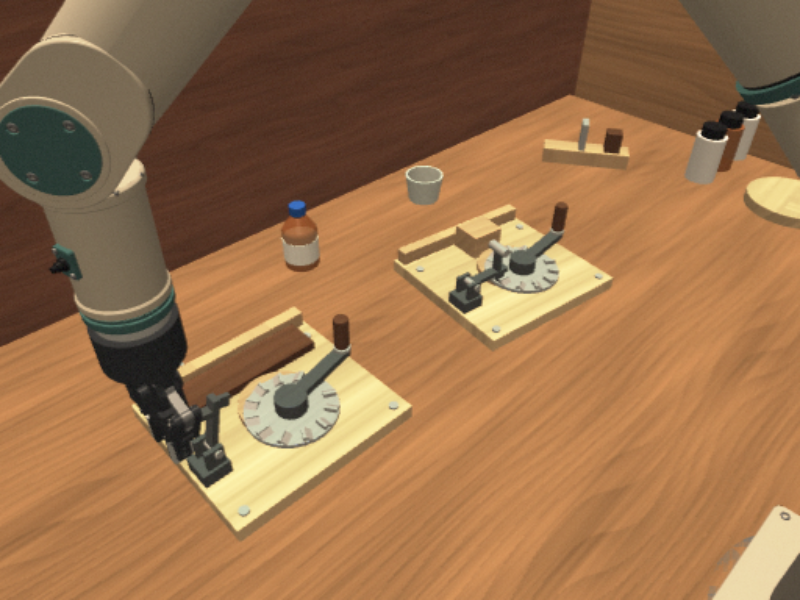

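The pawl is past vertical, leaning outward. I'll release it and back up.

Emit:
send_rows --rows '[[[0, 0, 0, 0, 0, 0], [0, 0, 0, 0, 0, 0], [0, 0, 0, 0, 0, 0], [0, 0, 0, 0, 0, 0], [0, 0, 0, 0, 0, 0], [0, 0, 0, 0, 0, 0], [0, 0, -3, 0, 0, 0], [0, 0, -7, 0, 0, 0], [0, 0, -11, 0, 0, 0]]]' --grip 0

```text
clock: 6.85
eef_pos: [555.2, 353.7, 268.7]
tool_rot: [-3.14, 0.001, 1.572]
force: [1.1, 0.9, 0.9]
width: 85.5
gripper_force: 0.0
```

```bash
python3 - <<'E'
from h import *
snap('wrist','w5.png');x=cv2.imread('pics/w5.png'); cv2.imwrite('pics/w5b.png',cv2.resize(x,(800,600)))
E
```

```text
(no output)
```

View pics/w5b.png

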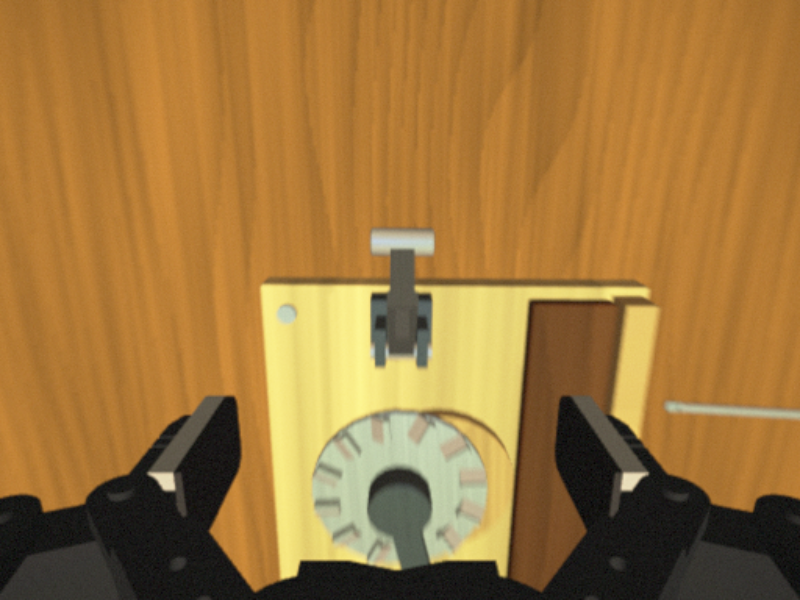

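The pawl lies outward on its stop, with the pin at (402,242). Next is the knob.

```bash
python3 -c "
from h import *
print(rel([578,110,195],1.787),rel([578,110,265],1.787))"
```

```text
[-24.66, 1.93, 8.01, 0.01, -0.006, -0.215] [-24.61, 1.99, 1.01, 0.01, -0.006, -0.215]
```

Emit:
send_rows --rows '[[[-24.6, 2, 1, 0, 0, -0.215], [-24.6, 2, 1, 0, 0, -0.215], [-24.6, 2, 1, 0, 0, -0.215], [-24.6, 2, 1, 0, 0, -0.215], [-24.6, 2, 1, 0, 0, -0.215], [-24.6, 2, 4, 0, 0, -0.215], [-24.6, 2, 7, 0, 0, -0.215], [-24.6, 2, 7.5, 0, 0, -0.215], [-24.6, 2, 7.5, 0, 0, -0.215], [-24.6, 2, 7.5, 0, 0, -0.215]]]'

```text
clock: 7.9
eef_pos: [576.5, 108.8, 194.1]
tool_rot: [3.14, -0.0, 1.788]
force: [0.8, -0.0, 0.7]
width: 85.1
gripper_force: 0.0
```

```bash
python3 - <<'E'
from h import *
snap('wrist','w6.png');x=cv2.imread('pics/w6.png'); cv2.imwrite('pics/w6b.png',cv2.resize(x,(800,600)))
print(np.array(proj('w6.png',(578,114,105)))/.64,np.array(proj('w6.png',(556,211,60)))/.64)
E
```

```text
[404.70845389 364.10560462] [401.99060932  46.86868298]
```

View pics/w6b.png

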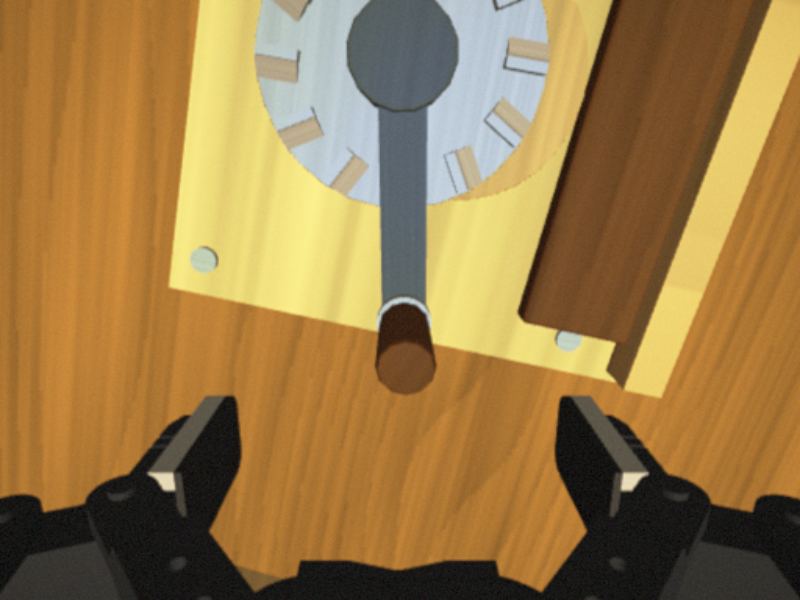

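The knob top is at (405,365), exactly as predicted, and the lever is aligned with the tool.

Emit:
send_rows --rows '[[[0.4, 0, 1.5, 0, 0, 0], [0.4, 0, 3, 0, 0, 0], [0.4, 0, 4.5, 0, 0, 0], [0.4, 0, 5.2, 0, 0, 0], [0.4, 0, 5.2, 0, 0, 0]]]'

```text
clock: 8.45
eef_pos: [574.3, 111.5, 139.6]
tool_rot: [-3.139, 0.0, 1.787]
force: [0.2, -0.3, 0.1]
width: 85.5
gripper_force: 0.0
```

Emit:
send_rows --rows '[[[0, 0, 0, 0, 0, 0], [0, 0, 0, 0, 0, 0], [0, 0, 0, 0, 0, 0], [0, 0, 0, 0, 0, 0], [0, 0, 0, 0, 0, 0], [0, 0, 0, 0, 0, 0], [0, 0, 0, 0, 0, 0], [0, 0, 0, 0, 0, 0], [0, 0, 0, 0, 0, 0]]]' --grip 255

```text
clock: 9.35
eef_pos: [575.5, 111.8, 141.5]
tool_rot: [3.14, 0.0, 1.787]
force: [0.6, -1.3, 5.7]
width: 18.5
gripper_force: 58.4
```

```bash
python3 - <<'E'
from h import *
s=ctrl.read_state(); c=np.array([556.5,211.5]); v=s['eef_pos'][:2]-c; print(np.hypot(*v),np.degrees(np.arctan2(v[1],v[0])),s['width'])
# rotate in tool frame: hub at tool x=+r; a turn of -w about world z = +w about tool z
r=10.0
for a in np.linspace(.15,1.65,11): print([round(r*(1-np.cos(a)),2), round(-r*np.sin(a),2),0,0,0,round(a,2)])
E
```

```text
101.51677675688379 -79.21787338387671 18.52964070211792
[np.float64(0.11), np.float64(-1.49), 0, 0, 0, np.float64(0.15)]
[np.float64(0.45), np.float64(-2.96), 0, 0, 0, np.float64(0.3)]
[np.float64(1.0), np.float64(-4.35), 0, 0, 0, np.float64(0.45)]
[np.float64(1.75), np.float64(-5.65), 0, 0, 0, np.float64(0.6)]
[np.float64(2.68), np.float64(-6.82), 0, 0, 0, np.float64(0.75)]
[np.float64(3.78), np.float64(-7.83), 0, 0, 0, np.float64(0.9)]
[np.float64(5.02), np.float64(-8.67), 0, 0, 0, np.float64(1.05)]
[np.float64(6.38), np.float64(-9.32), 0, 0, 0, np.float64(1.2)]
[np.float64(7.81), np.float64(-9.76), 0, 0, 0, np.float64(1.35)]
[np.float64(9.29), np.float64(-9.97), 0, 0, 0, np.float64(1.5)]
[np.float64(10.79), np.float64(-9.97), 0, 0, 0, np.float64(1.65)]
```

Emit:
send_rows --rows '[[[0.03, -0.7, 0, 0, 0, 0.07], [0.2, -1.99, 0, 0, 0, 0.2], [0.54, -3.24, 0, 0, 0, 0.33], [1.04, -4.44, 0, 0, 0, 0.46], [1.75, -5.65, 0, 0, 0, 0.6], [1.75, -5.65, 0, 0, 0, 0.6]]]'

```text
clock: 9.95
eef_pos: [515.7, 118.2, 141.5]
tool_rot: [3.141, -0.001, 1.188]
force: [1.8, 1.5, 2.7]
width: 18.8
gripper_force: 58.9
```

Emit:
send_rows --rows '[[[0.03, -0.7, 0, 0, 0, 0.07], [0.2, -1.99, 0, 0, 0, 0.2], [0.54, -3.24, 0, 0, 0, 0.33], [1.04, -4.44, 0, 0, 0, 0.46], [1.75, -5.65, 0, 0, 0, 0.6], [2.55, -6.67, 0, 0, 0, 0.73], [3.48, -7.58, 0, 0, 0, 0.86], [4.6, -8.41, 0, 0, 0, 1.0], [4.6, -8.41, 0, 0, 0, 1.0], [4.6, -8.41, 0, 0, 0, 1.0]]]'

```text
clock: 10.95
eef_pos: [457.0, 192.4, 141.4]
tool_rot: [-3.141, -0.003, 0.192]
force: [0.8, 2.9, 6.0]
width: 18.3
gripper_force: 59.4
```

Emit:
send_rows --rows '[[[0, 0, 0, 0, 0, 0], [0, 0, 0, 0, 0, 0], [0, 0, 0, 0, 0, 0], [0, 0, 0, 0, 0, 0], [0, 0, 0, 0, 0, 0], [0, 0, 0, 0, 0, 0], [0, 0, -3, 0, 0, 0], [0, 0, -7, 0, 0, 0], [0, 0, -11, 0, 0, 0], [0, 0, -15, 0, 0, 0]]]' --grip 0

```text
clock: 11.95
eef_pos: [454.9, 190.7, 292.4]
tool_rot: [3.141, 0.0, 0.187]
force: [0.8, 0.7, -0.4]
width: 85.4
gripper_force: 0.0
```

Emit:
send_rows --rows '[[[-12, 0, -5, 0, 0, 0], [-12, 0, -5, 0, 0, 0], [-12, 0, -5, 0, 0, 0], [-12, 0, -5, 0, 0, 0], [-12, 0, -5, 0, 0, 0]]]'

```text
clock: 12.45
eef_pos: [337.5, 168.9, 341.5]
tool_rot: [-3.141, -0.002, 0.188]
force: [0.3, 0.2, 0.7]
width: 85.5
gripper_force: 0.0
```

```bash
python3 - <<'E'
from h import *
snap('side','s7.png');x=cv2.imread('pics/s7.png'); cv2.imwrite('pics/s7b.png',cv2.resize(x,(800,600)))
E
```

```text
(no output)
```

View pics/s7b.png

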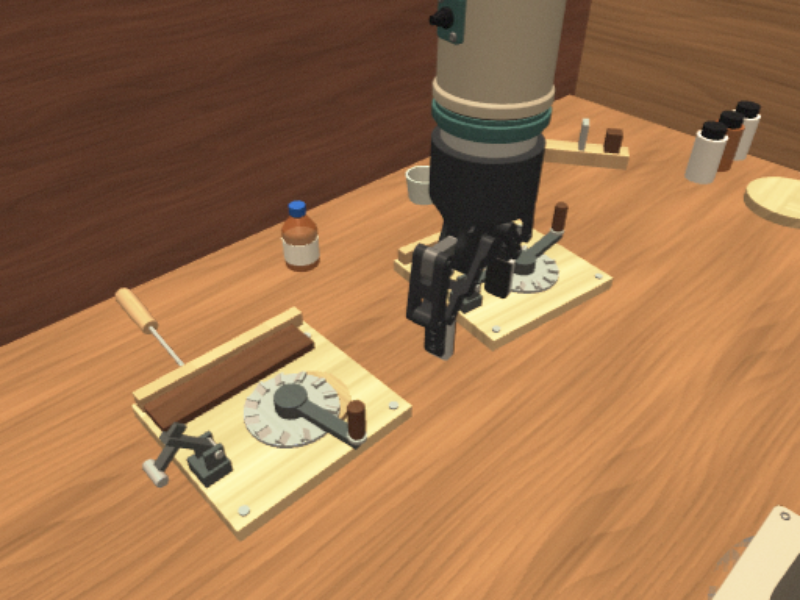

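The pawl is over (pin at (155,472)), the lever is turned about 1.55 rad (knob at (357,418)), and the arm is clear.

```bash
python3 -c "
from cell import ctrl
print(ctrl.finish_job())"
```

```text
the job is handed in; nothing more can be done
None
```

I released the fingerboard-blank clamp and handed the job in at about 12.5 s: its pawl is thrown over on its stop, its lever is swung back about 1.55 rad, and I never touched the other clamp; the hand-in returned no verdict.

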